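Click the hook mast onto the ladle stand

ROBOT

A 7-joint arm with a two-finger parallel gripper is mounted at the origin on the work surface. World frame = base frame: x ahead of the robot, y to its left, z up, the work surface at z = 0. Lengths are in m, angles in degrees, forces in N, time in s.
With the tool pointing down it reaches from about 0.425 to 0.875 m from the base axis. Payload 4.7 kg.
Tool frame: the origin (TCP) lies where the fingers leave the gripper's body, on its centre line; the fingertips stand 70 mm ahead of it and the grasp point (between the pads) lies 51 mm ahead of it (env.tip_reach is the distance from the TCP to the fingertips, in m); z points along the fingers, x is the direction in which the jaws open and shut, and the axes are right-handed (so a half turn about z gives the same grasp; the last joint's range is limited). The gripper opens to 87 mm and grips with 3 to 60 N. Pads are 19 mm wide; open, the fingers measure 117 mm over their backs; the gripper's body (75 mm by 190 mm) begins 51 mm behind the grasp point.
Start: joints at [-64.853, 18.392, -4.016, 83.108, 1.295, 78.541, -3.26], TCP at [0.268, 0.592, 0.292] pointing down, gripper open.
Joint ranges: [-163.93, 163.93], [-17.29, 119.83], [-79.2, 71.16], [3.27, 140.29], [-89.18, 269.18], [5.43, 117.66], [-154.24, 154.24]. Speed limits (degrees/s): [147.25, 147.25, 180, 180, 180, 180, 180].

INTERFACE

Orientations are given as [roll, pitch, yaw] about the fixed x, y, z axes, in that order (R = Rz(yaw) Ry(pitch) Rx(roll)).
In Python, from cell import env, optics, order gives the robot as it stands.
- The arm moves only by the shell command python3 -m creep 'ROWS' [FORCE]. ROWS is JSON, a list of rows, each a list of 7 numbers: the shift along the tool's x, y, z in cm, then the turn, a rotation vector about the tool's x, y, z in rad, then the opening, from 0 (shut) to 1 (fully open). A call has 1 to 20 rows; each row shifts and turns the pose as measured when the row begins, along the tool's axes as they then stand; what a row does not reach is not made up. A row lasts 1/10 s, in which the tool goes at most 50 mm and 8.59 degrees, less where a joint would pass 70% of its speed; a pose out of reach is approached as far as the arm can. A call with a gripper value outside its range is refused whole. The fingers move at their own pace and stop on an object; FORCE is the grip in N (left out, the last holds). Time passes only in rows, so rows that do not move let the fingers close. It gives the time, the measured TCP pose, the force and the opening at its end, in the units of the state.
- env.get_obs(): the state, without advancing time (a new reading comes with each control period).
- optics.read_camera(name): name is "scene" or "top"; returns a dict with "frame" (400x640x3 uint8, blue, green, red), "z_map" (400x640 float32, m along the optical axis (not along the pixel's ray), 0 where there is no reading), "fx", "fy", "cx", "cy" (pixels), "R" (3x3) and "t" (3): a world point X has camera coordinates R X + t. Camera axes: x right, y down, z forward; pixel columns grow to the right and rows downward; lengths in m; the calibration is good to about 2 mm. A picture is of the moment at which its call begins.
- order.sign_off(): hands the job in, once; it reports no verdict.
The state is a dict: "time_s": time; "qpos": joint angles; "joint_velocities": joint speeds; "effort": joint torques, N m; "tool_pos": TCP position; "tool_rot": TCP orientation; "force": force on the tool from outside, world axes, zero at the start; "wrist_torque": the same for the moment, N m; "grip_width": finger opening in m.
Only numpy, scipy, OpenCV 4.12 (cv2) and the standard library are available. Lean on these libraries where they do the work, as an engineer would, in place of code of your own. Each camera call takes 0.05 s, during which the arm holds its last target. There are 200 camera calls.

TASK

Put the ladle stand together: take the hook mast by its flat grip, slide it down over the post of the wooden foot so that its flared mouth presses the spring button in, lower it fully onto the foot, and turn it until the button pops out through the hole in the tube. Do not force it: push and twist gently, stop turning when the button clicks, and leave the mast standing there locked and let go. Leave the other things on the table alone.

Things in the scene. Friction and masses are not known exactly. Their poses are not given: they have to be found in the camera images.
- mast_grip (a point): Hook mast, loose, 0.2 to 0.4 kg, standing upright on its mouth, 155 mm tall, z up along its axis. Point on the axis, 137 mm above the lower end, in the grey flat grip on top: a block 16 mm thick (x), 36 mm wide (y), from 113 to 155 mm up; take it from above, fingers closing along x. Two thin hooks stand out to +y and -y, to 56 mm from the axis, 85 to 104 mm up.
- mast_mouth (a point): Centre of the mast's open lower end. The mast is an aluminium tube, bore 30 mm, wall 3 mm, 105 mm deep inside; its lowest 20 mm flare out to a mouth of 45 mm bore (51 mm outside). Axes as the mast's.
- mast_hole (a point): Centre of the one hole through the tube wall, on the mast's +x side, 16.5 mm from the axis, 55 mm above the lower end; 11 mm wide, 15 mm high. Axes as the mast's.
- stand: Foot of the ladle stand, fixed: dark wooden disc 136 mm across, 20 mm thick; origin at the centre of its underside, z up. The mast rests down on it, its grip point then 157 mm above the table, hole and button at one height. Sliding the mouth over the button takes about 5 to 20 N; more than 40 N between mast and stand is forcing.
- post_top (a point): Centre of the top of the steel post in the middle of the foot, 110 mm above the table. The post is 28 mm across, its top 6 mm tapered to 20 mm. The axes here are the foot's, not the post's: the post is fast in the foot but stands turned, so that its button points somewhere between 11 and 72 degrees (0.2 to 1.25 rad) anticlockwise, seen from above, of +x; this turn is not measured.
- button (a joint): Round domed spring button, 9 mm across, in the post's side 75 mm above the table, sticking out 6.5 mm. 0 m: fully out; 0.0065: flush; about 0.005 inside the tube. Spring 2.4 to 5 N. It drops into the hole when the mast's +x is within about 6 degrees of it. Turning takes under 0.08 N m before that; some degrees past it the moment climbs: 0.15 N m means locked, 0.5 is forcing.
- sugar_jar: White ceramic sugar jar, 84 mm across, 110 mm tall, bystander. Origin at the centre of its underside.
- tumbler: Purple plastic tumbler, 72 mm across, 110 mm tall, bystander. Origin at the centre of its underside.
- plate: Melamine plate, 180 mm across, 20 mm tall, bystander. Origin at the centre of its underside.
- ladle: Stainless ladle lying on the table, bystander: bowl 76 mm across, 28 mm tall, handle 240 mm long from the bowl along its -x. Origin under the centre of the bowl.

How it is judged:
By the outcome, as a careful person would: the job done as asked, in the order asked, and still so for the second after the job is handed in, with the robot touching nothing.
It also fails if it takes over 72 s, if anything falls off the work surface, if the arm or the gripper's body presses on something with over 40 N, if the wrist force passes 120 N, or if a joint passes its speed limit or range.

## Working session

There is one attempt and no reset: what is moved stays moved. The work goes in short steps, Python scripts to look and compute and a shell command to move; the robot and the scene stay as the last step left them, time stands still between calls to the robot, and variables do not carry over. Pictures are saved under pics/ and viewed, on a budget of 10 in all, crops included, one or two more only if the job needs it, and the job is handed in when it is done.

```bash
mkdir -p pics; ls
python3 - <<'E'
from cell import env, optics
import cv2, pickle, numpy as np
o=env.get_obs(); print(o)
for n in("scene","top"):
    d=optics.read_camera(n); cv2.imwrite(f"pics/{n}0.png",d["frame"]); pickle.dump(d,open(f"{n}0.pkl","wb"))
    print(n,-d["R"].T@d["t"],d["fx"])
E
```

```text
pics
{'time_s': 0.0, 'qpos': array([-64.85495154,  18.43941859,  -4.01503451,  83.17604449,
         1.29504824,  78.54039579,  -3.26112459]), 'joint_velocities': array([ 0.04121357,  0.0204044 , -0.09314216,  0.06622634, -0.02253276,
        0.02446883,  0.09759061]), 'effort': array([-2.95898972e-04, -4.91288209e+01, -4.04089931e-01, -3.12533927e+01,
       -6.40748860e-02,  4.35632200e-02,  1.49875959e-04]), 'tool_pos': array([0.26773802, 0.59182894, 0.29114724]), 'tool_rot': array([1.79993998e+02, 1.10613474e-01, 6.56631341e+01]), 'force': array([-0.62294594, -0.07364301, -0.79891926]), 'wrist_torque': array([ 0.0426871 , -0.00300001, -0.02901008]), 'grip_width': 0.08661075209337478}
scene [1.23792767 0.42295517 1.03275722] 457.8628094834219
top [ 0.4731143  -0.07249025  1.53816033] 493.555466691609
```

View pics/scene0.png

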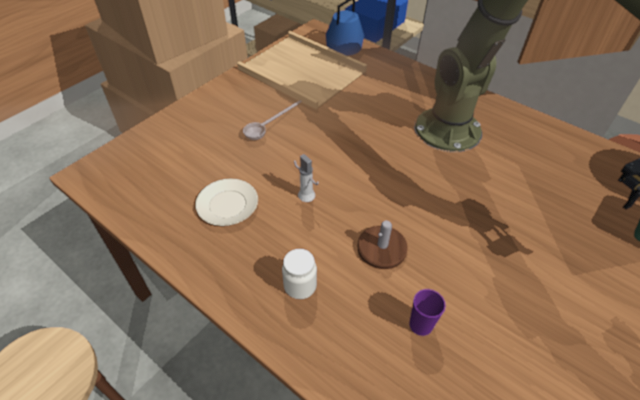

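View pics/top0.png

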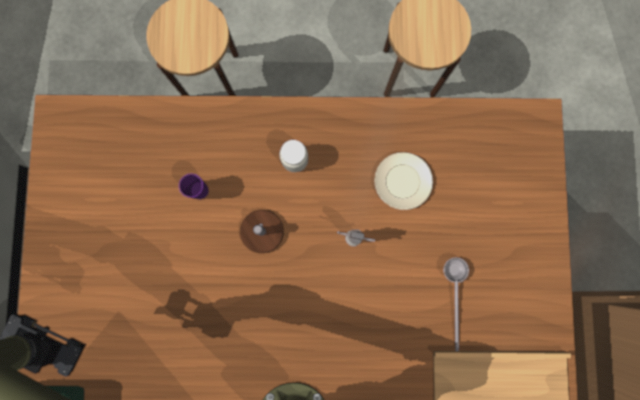

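The scene shows the mast at (307,180), the foot's post at (386,235), the jar at (300,273) and the tumbler at (426,312). In the top view the mast is at (355,238) and the post at (259,230). Next I'll take enlarged crops and depth measurements.

```bash
cat > h.py <<'E'
import numpy as np, cv2, pickle
def cloud(d):
    z=d["z_map"]; v,u=np.indices(z.shape)
    P=np.stack([(u-d["cx"])/d["fx"]*z,(v-d["cy"])/d["fy"]*z,z],-1)
    W=(P-d["t"])@d["R"]; W[z==0]=np.nan
    return W
def proj(d,X):
    c=d["R"]@np.asarray(X)+d["t"]; return c[0]/c[2]*d["fx"]+d["cx"], c[1]/c[2]*d["fy"]+d["cy"]
def ray(d,u,v,z):
    r=d["R"].T@np.array([(u-d["cx"])/d["fx"],(v-d["cy"])/d["fy"],1]); C=-d["R"].T@d["t"]
    return C+r*(z-C[2])/r[2]
def crop(d,u,v,w,h,s): 
    return cv2.resize(d["frame"][v-h:v+h,u-w:u+w],None,fx=s,fy=s,interpolation=cv2.INTER_CUBIC)
E
python3 - <<'E'
from h import *
t=pickle.load(open("top0.pkl","rb"));s=pickle.load(open("scene0.pkl","rb"))
a=np.hstack([crop(t,355,238,25,18,8),crop(s,307,180,25,18,8)][:2])
b=np.hstack([crop(t,262,230,25,18,8),crop(s,386,240,25,18,8)])
cv2.imwrite("pics/m0.png",np.vstack([a,b]))
for n,d in(("top",t),("scene",s)):
    W=cloud(d)
    for nm,(u,v) in {"mast":((355,238),(307,180))[n=="scene"],"stand":((262,230),(386,240))[n=="scene"]}.items() if 0 else {"mast":(355,238) if n=="top" else (307,180),"stand":(262,230) if n=="top" else (386,240)}.items():
        P=W[v-35:v+35,u-35:u+35].reshape(-1,3)
        for lo,hi in ((.012,.03),(.03,.07),(.08,.108),(.118,.17)):
            Q=P[(P[:,2]>lo)&(P[:,2]<hi)]
            if len(Q)>3: print(n,nm,lo,hi,len(Q),Q.mean(0).round(4),((Q.max(0)+Q.min(0))/2).round(4),np.ptp(Q,0).round(3))
        if nm=="mast":
            for lo,hi in((.083,.106),(.15,.17)):
                Q=P[(P[:,2]>lo)&(P[:,2]<hi)][:,:2]
                if len(Q)>5:
                    w,V=np.linalg.eigh(np.cov(Q.T)); print(n,"axis",lo,np.degrees(np.arctan2(*V[::-1,1])),w**.5)
for nm,uv in {"jar":(293,155),"tumbler":(193,186),"plate":(403,181)}.items():
    print(nm,ray(t,*uv,.1).round(3))
E
```

```text
top mast 0.012 0.03 33 [ 0.5506 -0.1822  0.0173] [ 0.5878 -0.2209  0.0199] [0.127 0.133 0.016]
top mast 0.03 0.07 9 [ 0.5364 -0.1648  0.0507] [ 0.5378 -0.1664  0.0497] [0.018 0.012 0.03 ]
top mast 0.08 0.108 57 [ 0.5455 -0.1756  0.0946] [ 0.5474 -0.1786  0.0959] [0.035 0.105 0.024]
top mast 0.118 0.17 89 [ 0.5451 -0.1774  0.1501] [ 0.5467 -0.1783  0.1397] [0.029 0.038 0.042]
top axis 0.083 77.77526940881225 [0.00397072 0.0384069 ]
top axis 0.15 78.02624554994314 [0.00456694 0.01042744]
top stand 0.012 0.03 1400 [0.563  0.1055 0.0202] [0.5657 0.1067 0.0207] [0.136 0.134 0.017]
top stand 0.03 0.07 15 [0.5611 0.1038 0.0474] [0.5695 0.1274 0.0501] [0.038 0.07  0.04 ]
top stand 0.08 0.108 38 [0.5625 0.1027 0.1016] [0.5651 0.1052 0.095 ] [0.028 0.026 0.026]
scene mast 0.012 0.03 72 [ 0.5545 -0.1694  0.02  ] [ 0.5482 -0.1761  0.0211] [0.038 0.038 0.017]
scene mast 0.03 0.07 108 [ 0.5543 -0.1699  0.0492] [ 0.5498 -0.1764  0.0499] [0.027 0.036 0.039]
scene mast 0.08 0.108 123 [ 0.5522 -0.1715  0.0946] [ 0.5483 -0.178   0.0942] [0.031 0.105 0.027]
scene mast 0.118 0.17 150 [ 0.5492 -0.1745  0.1422] [ 0.5455 -0.1776  0.1383] [0.024 0.038 0.039]
scene axis 0.083 78.6384032603966 [0.00772617 0.02798681]
scene axis 0.15 78.99207130469362 [0.00496678 0.01050626]
scene stand 0.012 0.03 1430 [0.5714 0.1116 0.0199] [0.5628 0.106  0.0209] [0.137 0.137 0.018]
scene stand 0.03 0.07 96 [0.5713 0.1116 0.0499] [0.5664 0.107  0.0496] [0.023 0.028 0.039]
scene stand 0.08 0.108 86 [0.5704 0.1097 0.0966] [0.566 0.107 0.094] [0.025 0.027 0.028]
jar [0.784 0.008 0.1  ]
tumbler [0.689 0.302 0.1  ]
plate [ 0.708 -0.317  0.1  ]
```

View pics/m0.png

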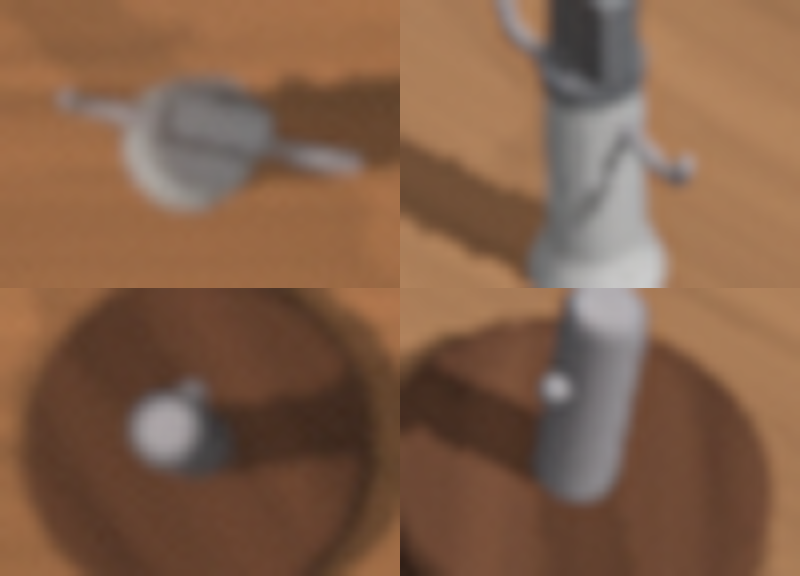

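Run:
```python
from h import *
t=pickle.load(open("top0.pkl","rb"));s=pickle.load(open("scene0.pkl","rb"))
# post top centre picks, disc centre by depth
for d,uv in((t,(262-25+165/8,230-18+(430-288)/8)),(s,(386-25+(612-400)/8,240-18+(312-288)/8))): print("posttop",ray(d,*uv,.11).round(4))
pt=(.5655,.1062)
import math
for n,d,uv in(("t",t,(261,224.1)),("s",s,(380.4,234.4))):
    b=ray(d,*uv,.075); print(n,"button",b.round(4))
    best=min(((np.hypot(*(np.array(proj(d,[pt[0]+.0175*math.cos(a),pt[1]+.0175*math.sin(a),.075]))-uv)),math.degrees(a)) for a in np.radians(range(-180,180,2))))
    print(best)
# enlarged, contrast-stretched scene crop of mast with predicted hole for +x=-12
X=[.547+.0165*math.cos(math.radians(-12)),-.178+.0165*math.sin(math.radians(-12)),.055]
print("hole pred scene",proj(s,X),"axis",proj(s,[.547,-.178,.055]))
u,v=map(round,proj(s,X)); g=s["frame"][v-4:v+5,u-5:u+14].mean(2).astype(int); print(u,v);print(g)
```

```text
posttop [0.5604 0.107  0.11  ]
posttop [0.5648 0.1135 0.11  ]
t button [0.5794 0.1017 0.075 ]
(np.float64(0.9908327656270078), -18.0)
s button [0.577  0.1046 0.075 ]
(np.float64(1.9134090145936633), -4.0)
hole pred scene (np.float64(300.4586225244728), np.float64(185.33266762007162)) axis (np.float64(304.94053627538403), np.float64(182.74908989053478))
300 185
[[122 121 120 120 115 106 104 114 127 135 150 159 149 131 140 159 154 145
  154]
 [123 122 122 122 118 108 104 114 125 135 150 157 139 128 154 172 165 142
  138]
 [124 124 124 124 121 112 105 113 124 135 151 156 140 141 165 176 170 147
  123]
 [121 122 123 125 123 117 106 109 123 135 149 153 141 154 173 177 172 151
  123]
 [107 108 114 120 120 116 107 108 122 131 137 137 136 157 173 177 171 152
  129]
 [ 87  88  96 104 109 112 108 110 122 125 120 121 139 163 175 177 171 154
  132]
 [ 82  82  84  86  93 102 108 112 117 117 113 122 150 169 175 176 171 154
  133]
 [ 83  82  82  82  85  94 104 110 113 113 119 136 158 172 175 176 171 155
  133]
 [ 83  82  83  83  86  92 102 108 112 116 132 152 164 172 175 175 172 158
  138]]
```

The picture shows the button on the post's right-front side. In the top crop it is at (192,385) and in the scene crop at (555,387), which puts it at an azimuth of about −16°. The mast's y axis lies at about 78° (mod 180), so I can't yet tell which side the hole is on. I'll move above the mast first.

```bash
python3 -m creep '[[-2.8,3.8,0,0,0,0,1],[-2.8,3.8,0,0,0,0,1],[-2.8,3.8,0,0,0,0,1],[-2.8,3.8,0,0,0,0,1],[-2.8,3.8,0,0,0,0,1],[-2.8,3.8,0,0,0,0,1],[-2.8,3.8,0,0,0,0,1],[-2.8,3.8,0,0,0,0,1],[-2.8,3.8,0,0,0,0,1],[-2.8,3.8,0,0,0,0,1],[-2.8,3.8,0,0,0,0,1],[-2.8,3.8,0,0,0,0,1],[-4.2,1.9,0,0,0,0,1],[-4.2,1.9,0,0,0,0,1],[-4.2,1.9,0,0,0,0,1],[-4.2,1.9,0,0,0,0,1],[-4.2,1.9,0,0,0,0,1],[-4.2,1.9,0,0,0,0,1]]'; python3 -m creep '[[0,0,0,0,0,0.14,1],[0,0,0,0,0,0.14,1],[0,0,0,0,0,0.14,1],[0,0,0,0,0,0.14,1],[0,0,0,0,0,0.14,1],[0,0,0,0,0,0.14,1],[0,0,0,0,0,0.14,1],[0,0,0,0,0,0.14,1],[0,0,0,0,0,0.14,1],[0,0,0,0,0,0.1,1],[0,0,0,0,0,0,1]]'; python3 -c "
from cell import env;print(env.get_obs()['qpos'])"
```

```text
time_s: 1.9
tool_pos: [0.5546, -0.2001, 0.2829]
tool_rot: [-179.5, 0.4, 66.8]
force: [0.0, 0.1, 0.0]
grip_width: 0.0872
time_s: 3.0
tool_pos: [0.5484, -0.2119, 0.2779]
tool_rot: [179.3, 1.1, -15.2]
force: [-0.3, 0.1, -0.3]
grip_width: 0.0871
[-17.98636221  14.1937769   42.73175168  94.1267053   -8.97186415
  76.47276769  10.92803305]
```

```bash
cat > delta.py <<'E'
# usage: delta.py x y z yaw -> total shift (cm) and rotvec (rad) in tool axes
import sys, numpy as np
from scipy.spatial.transform import Rotation as Ro
from cell import env
def delta(x,y,z,yaw):
    o=env.get_obs(); R=Ro.from_euler('xyz',o['tool_rot'],degrees=True)
    D=Ro.from_euler('xyz',[180,0,yaw],degrees=True)
    print('shift',(R.inv().apply(np.array([x,y,z])-o['tool_pos'])*100).round(2),'turn',(R.inv()*D).as_rotvec().round(3),
      '| pos',o['tool_pos'].round(4),'rot',o['tool_rot'].round(2),'F',o['force'].round(1),'M',o['wrist_torque'].round(3),'w',round(o['grip_width'],4),'q7',o['qpos'][6].round(1),'t',round(o['time_s'],2))
if __name__=="__main__": delta(*map(float,sys.argv[1:]))
E
python3 delta.py .547 -.178 .26 -11.5
```

```text
shift [-0.99 -3.26  1.77] turn [ 0.012  0.019 -0.065] | pos [ 0.5484 -0.2119  0.2779] rot [179.3    1.07 -15.21] F [-0.3  0.1 -0.3] M [-0.06   0.041 -0.01 ] w 0.0871 q7 10.9 t 3.0
```

```bash
python3 -m creep '[[-0.3,-1.1,0.6,0.004,0.006,-0.02,1],[-0.3,-1.1,0.6,0.004,0.006,-0.02,1],[-0.3,-1.1,0.6,0.004,0.006,-0.02,1],[0,0,0,0,0,0,1],[0,0,0,0,0,0,1]]' ; python3 delta.py .547 -.178 .26 -11.5
python3 - <<'E'
from h import *
from cell import optics
im=[]
for n,uv in(("top",(355,238)),("scene",(307,175))):
    d=optics.read_camera(n); pickle.dump(d,open(n+"1.pkl","wb")); im.append(crop(d,*uv,25,30,8))
cv2.imwrite("pics/m1.png",np.hstack(im))
E
```

```text
time_s: 3.5
tool_pos: [0.5465, -0.1729, 0.2568]
tool_rot: [-179.9, 0.1, -10.9]
force: [-0.1, -0.6, 0.8]
grip_width: 0.0871
shift [ 0.14  0.49 -0.32] turn [-0.003  0.002  0.01 ] | pos [ 0.5465 -0.1729  0.2568] rot [-1.7986e+02  1.2000e-01 -1.0930e+01] F [-0.1 -0.6  0.8] M [-0.119  0.053  0.004] w 0.0871 q7 11.1 t 3.5
```

View pics/m1.png

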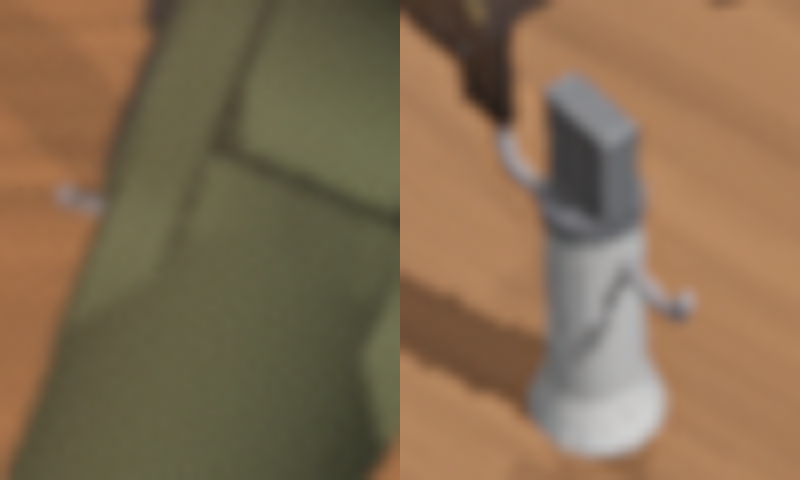

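The mast stands clear between the fingers. The grip is at crop (590,150), and no hole shows on the side facing the camera. I'll descend and grip it.

```bash
python3 -m creep '[[0.1,0.3,0.8,0,0,0,1],[0,0.1,0.9,0,0,0,1],[0,0,0.9,0,0,0,1],[0,0,0.9,0,0,0,1],[0,0,0.9,0,0,0,1],[0,0,0.9,0,0,0,1],[0,0,0,0,0,0,1],[0,0,0,0,0,0,1]]'; python3 delta.py .547 -.178 .188 -11.5
```

```text
time_s: 4.4
tool_pos: [0.5462, -0.1796, 0.1983]
tool_rot: [-180.0, 0.2, -11.1]
force: [-0.6, -0.2, -0.2]
grip_width: 0.0868
shift [ 0.05 -0.17  1.03] turn [-0.001  0.003  0.006] | pos [ 0.5462 -0.1796  0.1983] rot [-179.96    0.19  -11.15] F [-0.6 -0.2 -0.2] M [-0.091  0.044 -0.038] w 0.0868 q7 13.5 t 4.4
```

```bash
python3 -m creep '[[0,-0.1,0.5,0,0,0.006,1],[0,0,0.4,0,0,0,1],[0,0,0,0,0,0,1],[0,0,0,0,0,0,0.5],[0,0,0,0,0,0,0.3],[0,0,0,0,0,0,0.2],[0,0,0,0,0,0,0],[0,0,0,0,0,0,0],[0,0,0,0,0,0,0],[0,0,0,0,0,0,0],[0,0,0,0,0,0,0],[0,0,0,0,0,0,0],[0,0,0,0,0,0,0]]' 40; python3 delta.py .547 -.178 .188 -11.5
```

```text
time_s: 5.7
tool_pos: [0.5473, -0.1785, 0.1902]
tool_rot: [-179.9, 0.0, -11.5]
force: [-0.7, -0.2, -3.2]
grip_width: 0.0156
shift [-0.04 -0.05  0.22] turn [-0.001  0.001  0.   ] | pos [ 0.5473 -0.1785  0.1902] rot [-1.7993e+02  3.0000e-02 -1.1490e+01] F [-0.7 -0.2 -3.2] M [-0.237 -0.415  0.066] w 0.0156 q7 13.4 t 5.7
```

```bash
python3 -m creep '[[0,0,-1,0,0,0,0],[0,0,-2,0,0,0,0],[0,0,-2.5,0,0,0,0],[0,0,-2.5,0,0,0,0],[0,0,-2.5,0,0,0,0],[0,0,-2.5,0,0,0,0],[0,0,-2.5,0,0,0,0],[0,0,-1.5,0,0,0,0],[0,0,0,0,0,0,0]]'; python3 -m creep '[[-0.3,-2.5,0,0,0,0,0],[-0.3,-2.5,0,0,0,0,0],[-0.3,-2.5,0,0,0,0,0],[-0.3,-2.5,0,0,0,0,0],[-0.3,-2.5,0,0,0,0,0],[-0.3,-2.5,0,0,0,0,0],[-0.3,-2.5,0,0,0,0,0],[-0.3,-2.5,0,0,0,0,0],[-0.3,-2,0,0,0,0,0],[0,0,0,0,0,-0.1,0],[0,0,0,0,0,-0.1,0],[0,0,0,0,0,-0.1,0],[0,0,0,0,0,-0.1,0],[0,0,0,0,0,-0.1,0],[0,0,0,0,0,-0.1,0],[0,0,0,0,0,-0.1,0],[0,0,0,0,0,-0.1,0],[0,0,0,0,0,0,0],[0,0,0,0,0,0,0]]'; python3 delta.py .5655 .1062 .36 40
python3 - <<'E'
from h import *
from cell import optics,env
im=[];o=env.get_obs();p=o['tool_pos']
for n in("top","scene"):
    d=optics.read_camera(n); pickle.dump(d,open(n+"2.pkl","wb"))
    if n=="scene":
        u,v=map(round,proj(d,p-[0,0,.13])); print(u,v); v=max(v,30); im=crop(d,u,v,30,30,10)
cv2.imwrite("pics/m2.png",im)
E
```

```text
time_s: 6.6
tool_pos: [0.5438, -0.178, 0.3645]
tool_rot: [-180.0, 0.7, -11.6]
force: [0.1, 0.8, -4.6]
grip_width: 0.0158
time_s: 8.5
tool_pos: [0.5511, 0.0509, 0.3393]
tool_rot: [-178.6, 2.6, 35.7]
force: [-0.6, 0.1, -3.6]
grip_width: 0.0158
shift [ 4.3  -3.71 -2.17] turn [-0.027  0.044 -0.075] | pos [0.5511 0.0509 0.3393] rot [-178.55    2.59   35.74] F [-0.6  0.1 -3.6] M [-0.045 -0.12  -0.008] w 0.0158 q7 30.9 t 8.5
374 184
```

View pics/m2.png

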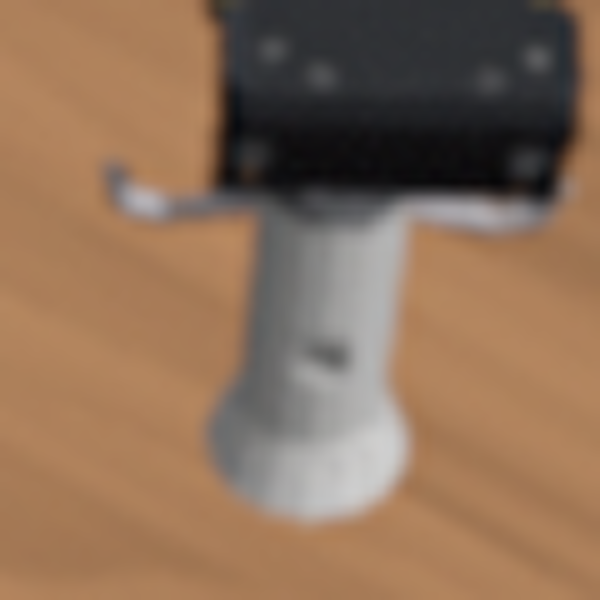

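The picture shows the hole at (325,353), facing the camera, so the mast's +x is the tool's +x (yaw 35.7°). The button is at about −16°, so I'll come down at yaw ≈ 20° and then turn clockwise. First I'll fit the post centre.

```bash
python3 - <<'E'
from h import *
from scipy.optimize import least_squares
for n in("top0","scene0"):
    d=pickle.load(open(n+".pkl","rb")); P=cloud(d).reshape(-1,3)
    Q=P[(P[:,2]>.028)&(P[:,2]<.102)&(np.hypot(P[:,0]-.5655,P[:,1]-.1062)<.025)]
    r=least_squares(lambda c:np.hypot(Q[:,0]-c[0],Q[:,1]-c[1])-.014,[.5655,.106],loss="soft_l1",f_scale=.002); print(n,len(Q),r.x.round(4),np.abs(r.fun).mean())
    # disc rim: robust min enclosing circle of disc top + post
    Q=P[(P[:,2]>.015)&(P[:,2]<.025)&(np.hypot(P[:,0]-.5655,P[:,1]-.1062)<.08)]
    c,R=cv2.minEnclosingCircle(Q[:,:2].astype(np.float32)); print(" disc",c,R)
    # residual blob = button
    Q=P[(P[:,2]>.068)&(P[:,2]<.082)]; e=Q[:,:2]-r.x; rr=np.hypot(*e.T); m=(rr>.016)&(rr<.024); print(" button",np.degrees(np.arctan2(e[m,1],e[m,0])).round(0),rr[m].round(4))
E
python3 delta.py .565 .106 .36 20
```

```text
top0 35 [0.5643 0.1064] 0.0008611499837900266
 disc (0.5631076097488403, 0.10602643340826035) 0.06791210919618607
 button [-16. -17. -27.] [0.0187 0.0161 0.0172]
scene0 183 [0.5616 0.1059] 0.0012110046764430206
 disc (0.5627419352531433, 0.10712064057588577) 0.06884453445672989
 button [-25. -16. -15. -11.  -4.   2.  -5.  -4.  61.] [0.0189 0.018  0.0214 0.0194 0.0181 0.0163 0.0215 0.0172 0.0167]
shift [ 4.24 -3.72 -2.14] turn [-0.019  0.048  0.275] | pos [0.5512 0.0509 0.3395] rot [-178.55    2.57   35.78] F [-0.7  0.5 -3.5] M [-0.024 -0.1    0.035] w 0.0155 q7 31.0 t 8.6
```

```bash
python3 -m creep '[[1,-1,0,-0.01,0.02,0.06,0],[1,-1,0,-0.01,0.02,0.06,0],[1,-0.9,0,0,0.01,0.05,0],[0.7,-0.7,0,0,0,0.04,0],[0,0,0,0,0,0,0],[0,0,0,0,0,0,0]]'; python3 delta.py .563 .1063 .33 22
```

```text
time_s: 9.2
tool_pos: [0.5644, 0.101, 0.3384]
tool_rot: [-179.9, -0.2, 22.8]
force: [-0.5, -0.0, -3.4]
grip_width: 0.0159
shift [ 0.08 -0.54  0.84] turn [-0.001 -0.003  0.013] | pos [0.5644 0.101  0.3384] rot [-179.94   -0.2    22.76] F [-0.5 -0.  -3.4] M [-0.115  0.079 -0.023] w 0.0159 q7 13.3 t 9.2
```

Run:
```python
# offset of the held mast from the TCP (depth, both cameras)
from h import *
from cell import optics,env
from scipy.optimize import least_squares
p=env.get_obs()['tool_pos']
for n in("top","scene"):
    d=optics.read_camera(n); P=cloud(d).reshape(-1,3)
    for lo,hi,r0 in((.115,.165,.018),):
        z=p[2]-P[:,2]; Q=P[(z>lo)&(z<hi)&(np.hypot(P[:,0]-p[0],P[:,1]-p[1])<.024)]
        if len(Q)>10:
            r=least_squares(lambda c:np.hypot(Q[:,0]-c[0],Q[:,1]-c[1])-r0,p[:2],loss="soft_l1",f_scale=.002); print(n,len(Q),(r.x-p[:2]).round(4),np.abs(r.fun).mean())
    cv2.imwrite(f"pics/{n}3.png",d["frame"])
    if n=="scene":
        u,v=map(round,proj(d,[.563,.106,.1])); cv2.imwrite("pics/m3.png",crop(d,u,v-15,35,45,8))
```

```text
scene 195 [-0.0001 -0.0002] 0.0009313425897176733
```

View pics/m3.png

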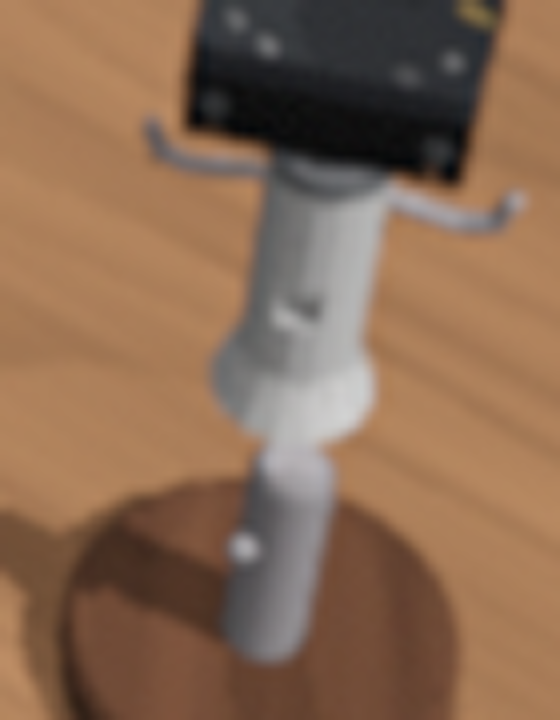

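The mast hangs straight above the post, its mouth at (295,410) and the post top at (290,455). The hole is at (300,312) and the button at (245,547), to the left of the hole as expected. I'll centre the mast and start lowering.

```bash
python3 -m creep '[[0.05,-0.3,0,0,0,0.01,0],[0,-0.2,0,0,0,0,0],[0,0,0,0,0,0,0],[0,0,0,0,0,0,0]]'; python3 delta.py .563 .1063 .3 22; python3 -m creep '[[0,0,0.6,0,0,0,0],[0,0,0.6,0,0,0,0],[0,0,0.6,0,0,0,0],[0,0,0.6,0,0,0,0],[0,0,0,0,0,0,0],[0,0,0,0,0,0,0]]';  python3 delta.py .563 .1063 .29 22
```

```text
time_s: 9.7
tool_pos: [0.5627, 0.1043, 0.3386]
tool_rot: [-179.9, -0.2, 22.0]
force: [0.3, -0.6, -4.0]
grip_width: 0.0154
shift [ 0.09 -0.17  3.86] turn [-0.001 -0.004 -0.   ] | pos [0.5627 0.1043 0.3386] rot [-179.92   -0.2    21.99] F [ 0.3 -0.6 -4. ] M [-0.054  0.031  0.012] w 0.0154 q7 12.1 t 9.7
time_s: 10.3
tool_pos: [0.5623, 0.1038, 0.3115]
tool_rot: [-179.9, -0.1, 22.0]
force: [0.5, 0.0, -3.2]
grip_width: 0.0156
shift [ 0.15 -0.2   2.15] turn [-0.001 -0.002 -0.001] | pos [0.5623 0.1038 0.3115] rot [-1.7992e+02 -1.1000e-01  2.1960e+01] F [ 0.5  0.  -3.2] M [-0.024 -0.062 -0.011] w 0.0156 q7 12.4 t 10.3
```

```bash
python3 -m creep '[[0.1,-0.15,0.3,0,0,0,0],[0.05,-0.1,0.5,0,0,0,0],[0,0,0.5,0,0,0,0],[0,0,0.5,0,0,0,0],[0,0,0.2,0,0,0,0],[0,0,0,0,0,0,0]]';  python3 delta.py .563 .1063 .28 22; python3 -m creep '[[0,0,0.3,0,0,0,0],[0,0,0.3,0,0,0,0],[0,0,0,0,0,0,0]]';  python3 delta.py .563 .1063 .28 22
```

```text
time_s: 10.9
tool_pos: [0.563, 0.1073, 0.2899]
tool_rot: [-179.9, -0.1, 22.0]
force: [0.6, -0.2, -3.9]
grip_width: 0.0156
shift [-0.04  0.09  0.99] turn [-0.001 -0.002 -0.   ] | pos [0.563  0.1073 0.2899] rot [-1.7993e+02 -1.4000e-01  2.1980e+01] F [ 0.6 -0.2 -3.9] M [-0.08   0.004  0.036] w 0.0156 q7 12.4 t 10.9
time_s: 11.2
tool_pos: [0.5631, 0.1072, 0.2836]
tool_rot: [-179.9, -0.2, 22.0]
force: [-0.9, -0.7, -3.1]
grip_width: 0.0156
shift [-0.05  0.08  0.36] turn [-0.001 -0.003 -0.   ] | pos [0.5631 0.1072 0.2836] rot [-1.7993e+02 -1.6000e-01  2.1980e+01] F [-0.9 -0.7 -3.1] M [-0.106  0.047  0.004] w 0.0156 q7 12.5 t 11.2
```

```bash
for i in 1 ; do python3 -m creep '[[0,0.05,0.2,0,0,0,0],[0,0,0.2,0,0,0,0],[0,0,0.2,0,0,0,0]]';  python3 delta.py .563 .1063 .27 22; done; python3 -m creep '[[0,0,0.2,0,0,0,0],[0,0,0.2,0,0,0,0]]';  python3 delta.py .563 .1063 .27 22
```

```text
time_s: 11.5
tool_pos: [0.5637, 0.1067, 0.2776]
tool_rot: [-179.9, -0.2, 22.0]
force: [-0.3, -0.3, -3.7]
grip_width: 0.0159
shift [-0.08  0.01  0.76] turn [-0.001 -0.004 -0.001] | pos [0.5637 0.1067 0.2776] rot [-179.94   -0.21   21.97] F [-0.3 -0.3 -3.7] M [-0.012  0.012 -0.054] w 0.0159 q7 12.6 t 11.5
time_s: 11.7
tool_pos: [0.5635, 0.1067, 0.2733]
tool_rot: [-179.9, -0.2, 22.0]
force: [-1.7, -0.1, -2.6]
grip_width: 0.016
shift [-0.06  0.02  0.33] turn [-0.001 -0.003 -0.   ] | pos [0.5635 0.1067 0.2733] rot [-179.92   -0.19   21.97] F [-1.7 -0.1 -2.6] M [-0.063  0.247  0.03 ] w 0.016 q7 12.7 t 11.7
```

```bash
python3 -m creep '[[0,0,0.2,0,0,0,0],[0,0,0.2,0,0,0,0],[0,0,0.2,0,0,0,0]]';  python3 delta.py .563 .1063 .26 22; python3 -m creep '[[0,0,0.2,0,0,0,0],[0,0,0.2,0,0,0,0],[0,0,0.2,0,0,0,0]]';  python3 delta.py .563 .1063 .25 22
```

```text
time_s: 12.0
tool_pos: [0.5633, 0.1068, 0.2667]
tool_rot: [-179.9, -0.2, 22.0]
force: [0.0, 0.1, -4.4]
grip_width: 0.0158
shift [-0.05  0.04  0.67] turn [-0.002 -0.003 -0.   ] | pos [0.5633 0.1068 0.2667] rot [-1.7991e+02 -1.7000e-01  2.1980e+01] F [ 0.   0.1 -4.4] M [-0.078  0.127 -0.005] w 0.0158 q7 12.8 t 12.0
time_s: 12.3
tool_pos: [0.5633, 0.1068, 0.2601]
tool_rot: [-179.9, -0.2, 22.0]
force: [-1.5, -0.2, -4.2]
grip_width: 0.0158
shift [-0.05  0.03  1.01] turn [-0.001 -0.003 -0.   ] | pos [0.5633 0.1068 0.2601] rot [-1.7992e+02 -1.6000e-01  2.1980e+01] F [-1.5 -0.2 -4.2] M [-0.103  0.178  0.037] w 0.0158 q7 12.9 t 12.3
```

The post is in the bore. The next part is where the flare meets the button.

```bash
python3 -m creep '[[0,0,0.2,0,0,0,0],[0,0,0.2,0,0,0,0]]';  python3 delta.py .563 .1063 .25 22; python3 -m creep '[[0,0,0.2,0,0,0,0],[0,0,0.2,0,0,0,0]]';  python3 delta.py .563 .1063 .25 22;  python3 -m creep '[[0,0,0.2,0,0,0,0],[0,0,0.2,0,0,0,0]]';  python3 delta.py .563 .1063 .25 22
```

```text
time_s: 12.5
tool_pos: [0.5634, 0.1068, 0.2561]
tool_rot: [-179.9, -0.2, 22.0]
force: [-2.1, 0.2, 1.5]
grip_width: 0.0159
shift [-0.06  0.03  0.61] turn [-0.001 -0.003 -0.   ] | pos [0.5634 0.1068 0.2561] rot [-179.92   -0.18   21.98] F [-2.1  0.2  1.5] M [-0.181  0.385  0.027] w 0.0159 q7 13.0 t 12.5
time_s: 12.7
tool_pos: [0.5635, 0.1067, 0.2533]
tool_rot: [-179.9, -0.2, 22.0]
force: [-2.5, -0.3, 3.3]
grip_width: 0.0157
shift [-0.07  0.02  0.33] turn [-0.002 -0.004 -0.   ] | pos [0.5635 0.1067 0.2533] rot [-179.9    -0.21   21.98] F [-2.5 -0.3  3.3] M [-0.216  0.823  0.001] w 0.0157 q7 13.1 t 12.7
time_s: 12.9
tool_pos: [0.5635, 0.1066, 0.2503]
tool_rot: [-179.9, -0.2, 22.0]
force: [-2.8, -0.1, 3.5]
grip_width: 0.0159
shift [-0.06  0.01  0.03] turn [-0.002 -0.004 -0.   ] | pos [0.5635 0.1066 0.2503] rot [-179.88   -0.23   21.98] F [-2.8 -0.1  3.5] M [-0.28   0.912  0.066] w 0.0159 q7 13.1 t 12.9
```

```bash
python3 -m creep '[[0,0,0.2,0,0,0,0],[0,0,0.2,0,0,0,0],[0,0,0.2,0,0,0,0]]';  python3 delta.py .563 .1063 .21 22; python3 -m creep '[[0,0,0.2,0,0,0,0],[0,0,0.2,0,0,0,0],[0,0,0.2,0,0,0,0]]';  python3 delta.py .563 .1063 .21 22;  python3 -m creep '[[0,0,0.2,0,0,0,0],[0,0,0.2,0,0,0,0],[0,0,0.2,0,0,0,0]]';  python3 delta.py .563 .1063 .21 22
```

```text
time_s: 13.2
tool_pos: [0.5634, 0.1065, 0.2444]
tool_rot: [-179.9, -0.2, 22.0]
force: [-2.1, -0.3, 2.2]
grip_width: 0.0158
shift [-0.06  0.01  3.44] turn [-0.002 -0.004 -0.   ] | pos [0.5634 0.1065 0.2444] rot [-179.86   -0.24   21.97] F [-2.1 -0.3  2.2] M [-0.235  0.836  0.012] w 0.0158 q7 13.2 t 13.2
time_s: 13.5
tool_pos: [0.5634, 0.1066, 0.2372]
tool_rot: [-179.9, -0.2, 22.0]
force: [-2.4, -0.5, 2.7]
grip_width: 0.016
shift [-0.06  0.02  2.72] turn [-0.002 -0.004 -0.   ] | pos [0.5634 0.1066 0.2372] rot [-179.87   -0.22   21.97] F [-2.4 -0.5  2.7] M [-0.235  0.625 -0.021] w 0.016 q7 13.4 t 13.5
time_s: 13.8
tool_pos: [0.5634, 0.1066, 0.2303]
tool_rot: [-179.9, -0.2, 22.0]
force: [-3.0, -0.1, 1.6]
grip_width: 0.016
shift [-0.05  0.02  2.03] turn [-0.002 -0.003 -0.   ] | pos [0.5634 0.1066 0.2303] rot [-179.88   -0.2    21.98] F [-3.  -0.1  1.6] M [-0.199  0.687 -0.025] w 0.016 q7 13.5 t 13.8
```

```bash
python3 -m creep '[[0,0,0.2,0,0,0,0],[0,0,0.2,0,0,0,0],[0,0,0.2,0,0,0,0],[0,0,0.2,0,0,0,0],[0,0,0.2,0,0,0,0]]';  python3 delta.py .563 .1063 .21 22; python3 -m creep '[[0,0,0.2,0,0,0,0],[0,0,0.2,0,0,0,0]]';  python3 delta.py .563 .1063 .21 22;  python3 -m creep '[[0,0,0.15,0,0,0,0],[0,0,0.1,0,0,0,0]]';  python3 delta.py .563 .1063 .21 22
```

```text
time_s: 14.3
tool_pos: [0.5633, 0.1066, 0.2194]
tool_rot: [-179.9, -0.2, 22.0]
force: [-2.2, -0.6, 1.5]
grip_width: 0.0156
shift [-0.04  0.02  0.94] turn [-0.002 -0.003 -0.   ] | pos [0.5633 0.1066 0.2194] rot [-179.88   -0.19   21.98] F [-2.2 -0.6  1.5] M [-0.283  0.746  0.039] w 0.0156 q7 13.7 t 14.3
time_s: 14.5
tool_pos: [0.5633, 0.1066, 0.215]
tool_rot: [-179.9, -0.2, 22.0]
force: [-2.5, -0.2, 1.4]
grip_width: 0.0157
shift [-0.04  0.01  0.5 ] turn [-0.002 -0.003 -0.   ] | pos [0.5633 0.1066 0.215 ] rot [-179.88   -0.19   21.97] F [-2.5 -0.2  1.4] M [-0.181  0.704  0.035] w 0.0157 q7 13.8 t 14.5
time_s: 14.7
tool_pos: [0.5633, 0.1066, 0.2121]
tool_rot: [-179.9, -0.2, 22.0]
force: [-2.5, -0.1, 1.3]
grip_width: 0.0153
shift [-0.04  0.02  0.21] turn [-0.002 -0.003 -0.   ] | pos [0.5633 0.1066 0.2121] rot [-179.88   -0.18   21.97] F [-2.5 -0.1  1.3] M [-0.202  0.665 -0.008] w 0.0153 q7 13.9 t 14.7
```

```bash
for i in 1; do python3 -m creep '[[0,0,0.1,0,0,0,0],[0,0,0.1,0,0,0,0]]';  python3 delta.py .563 .1063 .21 22; done; python3 -m creep '[[0,0,0.1,0,0,0,0],[0,0,0.05,0,0,0,0]]';  python3 delta.py .563 .1063 .21 22
```

```text
time_s: 14.9
tool_pos: [0.5633, 0.1066, 0.21]
tool_rot: [-179.9, -0.2, 22.0]
force: [-4.2, -0.7, 8.8]
grip_width: 0.0157
shift [-0.04  0.02  0.  ] turn [-0.002 -0.003 -0.   ] | pos [0.5633 0.1066 0.21  ] rot [-179.88   -0.18   21.98] F [-4.2 -0.7  8.8] M [-0.324  0.981 -0.013] w 0.0157 q7 13.9 t 14.9
time_s: 15.1
tool_pos: [0.5633, 0.1065, 0.21]
tool_rot: [-179.8, -0.2, 22.0]
force: [-3.0, -0.9, 4.1]
grip_width: 0.0158
shift [-0.04  0.01  0.  ] turn [-0.003 -0.003 -0.   ] | pos [0.5633 0.1065 0.21  ] rot [-179.85   -0.18   21.97] F [-3.  -0.9  4.1] M [-0.336  0.969  0.038] w 0.0158 q7 14.0 t 15.1
```

Seated: the TCP stopped at 0.210 with the force rising to about 13 N net. Now I'll turn clockwise, gently.

```bash
python3 -m creep '[[0,0,0.02,0,0,0.04,0],[0,0,0.02,0,0,0.04,0],[0,0,0.02,0,0,0.04,0]]';  python3 delta.py .5633 .1065 .21 -14; python3 -m creep '[[0,0,0.02,0,0,0.04,0],[0,0,0.02,0,0,0.04,0],[0,0,0.02,0,0,0.04,0]]';  python3 delta.py .5633 .1065 .21 -14
```

```text
time_s: 15.4
tool_pos: [0.5634, 0.1065, 0.2101]
tool_rot: [-179.8, -0.2, 14.9]
force: [-3.0, -0.8, 2.4]
grip_width: 0.0157
shift [-0.01 -0.    0.01] turn [-0.004 -0.002  0.505] | pos [0.5634 0.1065 0.2101] rot [-179.82   -0.19   14.93] F [-3.  -0.8  2.4] M [-0.26   0.758  0.13 ] w 0.0157 q7 7.1 t 15.4
time_s: 15.7
tool_pos: [0.5635, 0.1064, 0.21]
tool_rot: [-179.8, -0.2, 7.8]
force: [-3.1, -0.5, 2.9]
grip_width: 0.016
shift [-0.02 -0.01  0.  ] turn [-0.004 -0.003  0.381] | pos [0.5635 0.1064 0.21  ] rot [-179.8    -0.21    7.84] F [-3.1 -0.5  2.9] M [-0.291  0.745  0.122] w 0.016 q7 0.2 t 15.7
```

```bash
python3 -m creep '[[-0.05,0,0,0,0,0,0],[-0.03,0,0,0,0,0,0]]';  python3 delta.py .5633 .1065 .21 -14; python3 -m creep '[[0,0,0.01,0,0,0.03,0],[0,0,0.01,0,0,0.03,0]]';  python3 delta.py .5633 .1065 .21 -14
```

```text
time_s: 15.9
tool_pos: [0.5633, 0.1063, 0.21]
tool_rot: [-179.8, -0.3, 7.9]
force: [-1.0, 0.0, 1.2]
grip_width: 0.0157
shift [ 0.   -0.01  0.  ] turn [-0.004 -0.005  0.382] | pos [0.5633 0.1063 0.21  ] rot [-179.81   -0.31    7.87] F [-1.   0.   1.2] M [-0.16   0.368 -0.034] w 0.0157 q7 0.2 t 15.9
time_s: 16.1
tool_pos: [0.5634, 0.1063, 0.21]
tool_rot: [-179.8, -0.3, 4.3]
force: [-2.2, -0.8, 1.8]
grip_width: 0.0154
shift [-0.01 -0.02  0.  ] turn [-0.004 -0.005  0.319] | pos [0.5634 0.1063 0.21  ] rot [-179.8    -0.32    4.29] F [-2.2 -0.8  1.8] M [-0.274  0.613  0.129] w 0.0154 q7 -3.3 t 16.1
```

```bash
for i in 1; do python3 -m creep '[[-0.02,0,0,0,0,0.03,0],[0,0,0,0,0,0.03,0]]';  python3 delta.py .5633 .1065 .21 -14; done;  python3 -m creep '[[0,0,0,0,0,0.03,0],[0,0,0,0,0,0.03,0]]';  python3 delta.py .5633 .1065 .21 -14
```

```text
time_s: 16.3
tool_pos: [0.5634, 0.1062, 0.21]
tool_rot: [-179.8, -0.3, 0.6]
force: [-1.9, -0.1, 1.3]
grip_width: 0.0158
shift [-0.01 -0.03  0.  ] turn [-0.004 -0.005  0.255] | pos [0.5634 0.1062 0.21  ] rot [-179.8    -0.33    0.59] F [-1.9 -0.1  1.3] M [-0.289  0.569  0.155] w 0.0158 q7 -6.9 t 16.3
time_s: 16.5
tool_pos: [0.5634, 0.1061, 0.2101]
tool_rot: [-179.8, -0.3, -3.1]
force: [-1.6, -0.3, 1.6]
grip_width: 0.0157
shift [-0.01 -0.04  0.01] turn [-0.004 -0.005  0.19 ] | pos [0.5634 0.1061 0.2101] rot [-179.79   -0.32   -3.1 ] F [-1.6 -0.3  1.6] M [-0.29   0.547  0.102] w 0.0157 q7 -10.5 t 16.5
```

```bash
python3 -m creep '[[0,0,0,0,0,0.03,0],[0,0,0,0,0,0.03,0]]';  python3 delta.py .5633 .1065 .21 -14;  python3 -m creep '[[0,0,0,0,0,0.03,0]]';  python3 delta.py .5633 .1065 .21 -14;  python3 -m creep '[[0,0,0,0,0,0.03,0]]';  python3 delta.py .5633 .1065 .21 -14
```

```text
time_s: 16.7
tool_pos: [0.5634, 0.1061, 0.21]
tool_rot: [-179.8, -0.3, -6.8]
force: [-0.9, -0.6, 1.9]
grip_width: 0.0158
shift [-0.01 -0.04  0.  ] turn [-0.004 -0.005  0.126] | pos [0.5634 0.1061 0.21  ] rot [-179.78   -0.3    -6.8 ] F [-0.9 -0.6  1.9] M [-0.333  0.55   0.093] w 0.0158 q7 -14.1 t 16.7
time_s: 16.8
tool_pos: [0.5634, 0.106, 0.2101]
tool_rot: [-179.8, -0.3, -8.7]
force: [-2.1, -0.4, 1.1]
grip_width: 0.0158
shift [-0.01 -0.05  0.01] turn [-0.004 -0.005  0.093] | pos [0.5634 0.106  0.2101] rot [-179.78   -0.3    -8.65] F [-2.1 -0.4  1.1] M [-0.31   0.5    0.108] w 0.0158 q7 -15.9 t 16.8
time_s: 16.9
tool_pos: [0.5634, 0.1059, 0.21]
tool_rot: [-179.8, -0.3, -10.5]
force: [-2.8, -0.6, 2.0]
grip_width: 0.0156
shift [-0.02 -0.05  0.  ] turn [-0.004 -0.005  0.061] | pos [0.5634 0.1059 0.21  ] rot [-179.78   -0.29  -10.52] F [-2.8 -0.6  2. ] M [-0.266  0.653  0.083] w 0.0156 q7 -17.7 t 16.9
```

```bash
python3 -m creep '[[0,0,0,0,0,0.03,0]]';  python3 delta.py .5633 .1065 .21 -14;  python3 -m creep '[[0,0,0,0,0,0.03,0]]';  python3 delta.py .5633 .1065 .21 -14;  python3 -m creep '[[0,0,0,0,0,0.03,0]]';  python3 delta.py .5633 .1065 .21 -14
```

```text
time_s: 17.0
tool_pos: [0.5635, 0.106, 0.2101]
tool_rot: [-179.8, -0.3, -12.4]
force: [-2.0, -0.3, 2.1]
grip_width: 0.016
shift [-0.03 -0.05  0.01] turn [-0.004 -0.005  0.028] | pos [0.5635 0.106  0.2101] rot [-179.77   -0.3   -12.37] F [-2.  -0.3  2.1] M [-0.234  0.488  0.045] w 0.016 q7 -19.5 t 17.0
time_s: 17.1
tool_pos: [0.5636, 0.106, 0.21]
tool_rot: [-179.7, -0.3, -14.2]
force: [-2.8, -0.1, 1.6]
grip_width: 0.0159
shift [-0.04 -0.04  0.  ] turn [-0.004 -0.005 -0.004] | pos [0.5636 0.106  0.21  ] rot [-179.75   -0.31  -14.23] F [-2.8 -0.1  1.6] M [-0.197  0.392  0.052] w 0.0159 q7 -21.4 t 17.1
time_s: 17.2
tool_pos: [0.5637, 0.1062, 0.21]
tool_rot: [-179.7, -0.3, -16.1]
force: [-2.2, -0.1, 1.6]
grip_width: 0.0154
shift [-0.05 -0.02  0.  ] turn [-0.005 -0.006 -0.036] | pos [0.5637 0.1062 0.21  ] rot [-179.72   -0.32  -16.09] F [-2.2 -0.1  1.6] M [-0.229  0.521  0.05 ] w 0.0154 q7 -23.2 t 17.2
```

```bash
python3 -m creep '[[0,0,0,0,0,0.02,0]]';  python3 delta.py .5633 .1065 .21 -14;  python3 -m creep '[[0,0,0,0,0,0.02,0]]';  python3 delta.py .5633 .1065 .21 -14
python3 - <<'E'
from h import *
from cell import optics
d=optics.read_camera("scene"); u,v=map(round,proj(d,[.563,.106,.1])); cv2.imwrite("pics/m4.png",crop(d,u,v,25,25,12))
E
```

```text
time_s: 17.3
tool_pos: [0.5638, 0.1063, 0.21]
tool_rot: [-179.7, -0.3, -17.3]
force: [-1.5, -0.5, 1.3]
grip_width: 0.0156
shift [-0.05 -0.01  0.  ] turn [-0.005 -0.006 -0.058] | pos [0.5638 0.1063 0.21  ] rot [-179.72   -0.32  -17.34] F [-1.5 -0.5  1.3] M [-0.292  0.498  0.059] w 0.0156 q7 -24.4 t 17.3
time_s: 17.4
tool_pos: [0.5639, 0.1062, 0.21]
tool_rot: [-179.7, -0.3, -18.6]
force: [-0.3, -1.5, 2.0]
grip_width: 0.0159
shift [-0.06 -0.01  0.  ] turn [-0.005 -0.006 -0.08 ] | pos [0.5639 0.1062 0.21  ] rot [-179.71   -0.33  -18.58] F [-0.3 -1.5  2. ] M [-0.298  0.546  0.108] w 0.0159 q7 -25.6 t 17.4
```

View pics/m4.png

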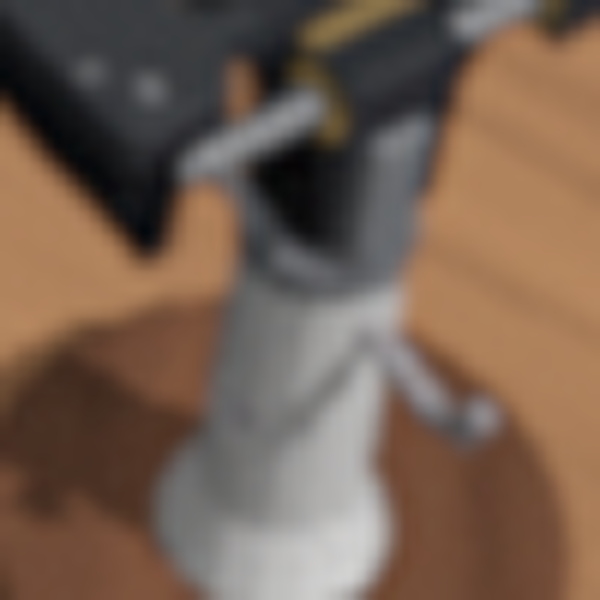

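In the picture the mast is down on the foot. The hole would be near (225,410) at the tube's left edge, and I can't make it out there. I'll keep turning in small steps and watch the moment.

```bash
python3 -m creep '[[0,0,0,0,0,0.02,0]]';  python3 delta.py .5633 .1065 .21 -14;  python3 -m creep '[[0,0,0,0,0,0.02,0]]';  python3 delta.py .5633 .1065 .21 -14;  python3 -m creep '[[0,0,0,0,0,0,0]]';  python3 delta.py .5633 .1065 .21 -14
```

```text
time_s: 17.55
tool_pos: [0.5638, 0.1062, 0.21]
tool_rot: [-179.7, -0.3, -19.8]
force: [-2.2, -0.9, 2.1]
grip_width: 0.0157
shift [-0.06 -0.01  0.  ] turn [-0.005 -0.006 -0.102] | pos [0.5638 0.1062 0.21  ] rot [-179.71   -0.32  -19.84] F [-2.2 -0.9  2.1] M [-0.314  0.525  0.1  ] w 0.0157 q7 -26.8 t 17.55
time_s: 17.65
tool_pos: [0.5638, 0.1061, 0.2101]
tool_rot: [-179.7, -0.3, -21.1]
force: [-1.5, -1.5, 0.9]
grip_width: 0.0158
shift [-0.07 -0.02  0.01] turn [-0.005 -0.006 -0.124] | pos [0.5638 0.1061 0.2101] rot [-179.71   -0.31  -21.08] F [-1.5 -1.5  0.9] M [-0.249  0.515  0.101] w 0.0158 q7 -28.0 t 17.65
time_s: 17.75
tool_pos: [0.5639, 0.1061, 0.2101]
tool_rot: [-179.7, -0.3, -21.1]
force: [-3.0, -1.0, 1.2]
grip_width: 0.016
shift [-0.07 -0.01  0.01] turn [-0.005 -0.006 -0.124] | pos [0.5639 0.1061 0.2101] rot [-179.71   -0.31  -21.13] F [-3.  -1.   1.2] M [-0.311  0.485  0.035] w 0.016 q7 -28.1 t 17.75
```

```bash
for i in 1; do python3 -m creep '[[0,0,0,0,0,0.02,0]]';  python3 delta.py .5633 .1065 .21 -14; done;  python3 -m creep '[[0,0,0,0,0,0.02,0]]';  python3 delta.py .5633 .1065 .21 -14;  python3 -m creep '[[0,0,0,0,0,0.02,0]]';  python3 delta.py .5633 .1065 .21 -14
```

```text
time_s: 17.85
tool_pos: [0.5638, 0.1061, 0.21]
tool_rot: [-179.7, -0.3, -22.3]
force: [-1.8, -0.5, 1.3]
grip_width: 0.0158
shift [-0.06 -0.02  0.  ] turn [-0.005 -0.006 -0.145] | pos [0.5638 0.1061 0.21  ] rot [-179.7    -0.3   -22.33] F [-1.8 -0.5  1.3] M [-0.277  0.49   0.097] w 0.0158 q7 -29.2 t 17.85
time_s: 17.95
tool_pos: [0.5638, 0.1061, 0.21]
tool_rot: [-179.7, -0.3, -23.6]
force: [-1.4, -0.9, 1.6]
grip_width: 0.0161
shift [-0.06 -0.01  0.  ] turn [-0.005 -0.006 -0.167] | pos [0.5638 0.1061 0.21  ] rot [-179.69   -0.3   -23.57] F [-1.4 -0.9  1.6] M [-0.235  0.521  0.076] w 0.0161 q7 -30.4 t 17.95
time_s: 18.05
tool_pos: [0.5639, 0.1062, 0.2101]
tool_rot: [-179.7, -0.3, -24.8]
force: [-0.7, -0.9, 1.2]
grip_width: 0.0159
shift [-0.06 -0.    0.  ] turn [-0.005 -0.006 -0.189] | pos [0.5639 0.1062 0.2101] rot [-179.67   -0.29  -24.82] F [-0.7 -0.9  1.2] M [-0.24   0.531  0.133] w 0.0159 q7 -31.7 t 18.05
```

```bash
for i in 1; do python3 -m creep '[[0,0,0,0,0,0.02,0]]';  python3 delta.py .5633 .1065 .21 -14; done;  python3 -m creep '[[0,0,0,0,0,0.02,0]]';  python3 delta.py .5633 .1065 .21 -14;  python3 -m creep '[[0,0,0,0,0,0.02,0]]';  python3 delta.py .5633 .1065 .21 -14
```

```text
time_s: 18.15
tool_pos: [0.5639, 0.1064, 0.2101]
tool_rot: [-179.7, -0.3, -26.1]
force: [-1.7, -0.9, 1.7]
grip_width: 0.0159
shift [-0.06  0.02  0.01] turn [-0.005 -0.006 -0.21 ] | pos [0.5639 0.1064 0.2101] rot [-179.65   -0.29  -26.06] F [-1.7 -0.9  1.7] M [-0.227  0.468  0.114] w 0.0159 q7 -32.9 t 18.15
time_s: 18.25
tool_pos: [0.5639, 0.1065, 0.2101]
tool_rot: [-179.6, -0.3, -27.3]
force: [-1.5, -0.9, 1.7]
grip_width: 0.0158
shift [-0.05  0.03  0.01] turn [-0.006 -0.006 -0.232] | pos [0.5639 0.1065 0.2101] rot [-179.65   -0.28  -27.29] F [-1.5 -0.9  1.7] M [-0.253  0.535  0.191] w 0.0158 q7 -34.1 t 18.25
time_s: 18.35
tool_pos: [0.5639, 0.1066, 0.2101]
tool_rot: [-179.6, -0.3, -28.5]
force: [-0.3, -0.6, 1.5]
grip_width: 0.0155
shift [-0.05  0.04  0.01] turn [-0.006 -0.006 -0.253] | pos [0.5639 0.1066 0.2101] rot [-179.64   -0.28  -28.52] F [-0.3 -0.6  1.5] M [-0.254  0.479  0.217] w 0.0155 q7 -35.3 t 18.35
```

The moment climbs to 0.19, then 0.22 N m. I'll stop here, hold, and check.

```bash
for i in 1; do python3 -m creep '[[0,0,0,0,0,0,0],[0,0,0,0,0,0,0]]';  python3 delta.py .5633 .1065 .21 -14; done;  python3 -m creep '[[0,0,0,0,0,-0.02,0]]';  python3 delta.py .5633 .1065 .21 -14;  python3 -m creep '[[0,0,0,0,0,-0.02,0]]';  python3 delta.py .5633 .1065 .21 -14
python3 - <<'E'
from h import *
from cell import optics
d=optics.read_camera("scene"); u,v=map(round,proj(d,[.563,.106,.08])); a=crop(d,u,v,16,16,18)
d=optics.read_camera("top"); u,v=map(round,proj(d,[.58,.1,.08])); b=crop(d,u,v,16,16,18)
cv2.imwrite("pics/m5.png",np.hstack([a,b])[:600,:])
E
```

```text
time_s: 18.55
tool_pos: [0.5639, 0.1066, 0.21]
tool_rot: [-179.7, -0.3, -28.5]
force: [-1.1, 0.1, 0.7]
grip_width: 0.016
shift [-0.05  0.04  0.  ] turn [-0.005 -0.006 -0.254] | pos [0.5639 0.1066 0.21  ] rot [-179.65   -0.28  -28.55] F [-1.1  0.1  0.7] M [-0.266  0.479  0.229] w 0.016 q7 -35.3 t 18.55
time_s: 18.65
tool_pos: [0.5639, 0.1068, 0.21]
tool_rot: [-179.6, -0.3, -27.4]
force: [-1.3, -0.8, 2.0]
grip_width: 0.0156
shift [-0.04  0.05  0.  ] turn [-0.006 -0.006 -0.233] | pos [0.5639 0.1068 0.21  ] rot [-179.65   -0.28  -27.37] F [-1.3 -0.8  2. ] M [-0.141  0.586 -0.1  ] w 0.0156 q7 -34.2 t 18.65
time_s: 18.75
tool_pos: [0.5638, 0.1068, 0.21]
tool_rot: [-179.6, -0.3, -26.2]
force: [-1.6, -0.2, 1.6]
grip_width: 0.0155
shift [-0.04  0.05  0.  ] turn [-0.006 -0.005 -0.212] | pos [0.5638 0.1068 0.21  ] rot [-179.65   -0.27  -26.15] F [-1.6 -0.2  1.6] M [-0.266  0.576 -0.066] w 0.0155 q7 -33.0 t 18.75
```

View pics/m5.png

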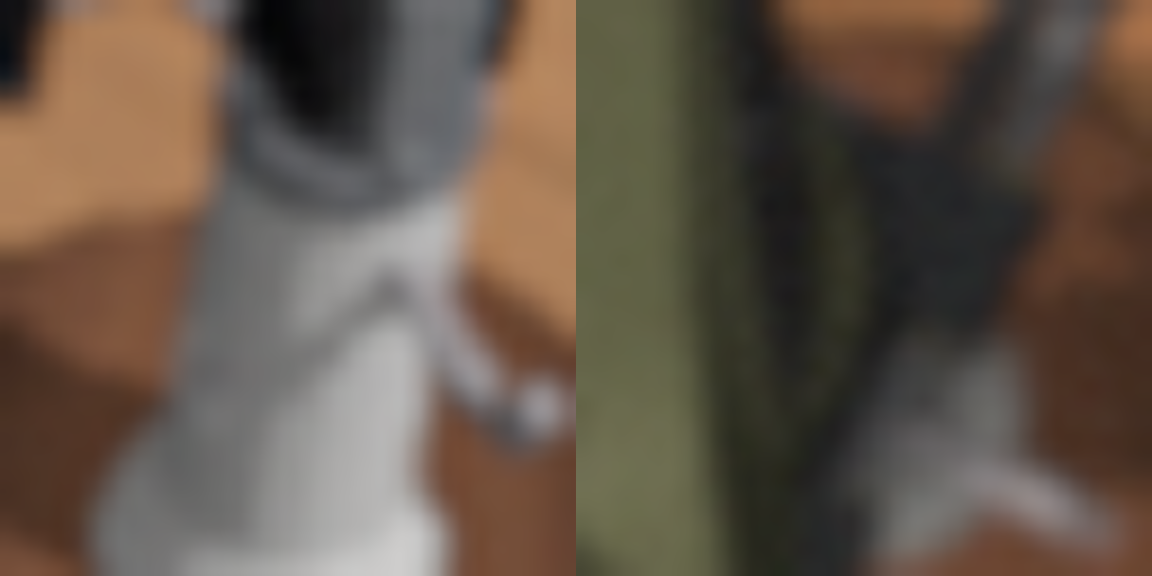

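The picture shows the mast's left edge with a faint round spot near (215,415), where the button and hole should be, but it isn't conclusive. The static moment of 0.23 N m at −28.5° vanished on backing off, so that was a stop. I'll turn back towards the middle of the play and watch the friction.

```bash
python3 -m creep '[[0,0,0,0,0,-0.03,0],[0,0,0,0,0,-0.03,0]]';  python3 delta.py .5633 .1065 .21 -18;  python3 -m creep '[[0,0,0,0,0,-0.03,0],[0,0,0,0,0,-0.03,0]]';  python3 delta.py .5633 .1065 .21 -18;  python3 -m creep '[[0,0,0,0,0,-0.02,0]]';  python3 delta.py .5633 .1065 .21 -18
```

```text
time_s: 19.05
tool_pos: [0.5639, 0.1066, 0.2101]
tool_rot: [-179.7, -0.3, -22.6]
force: [-1.9, -0.2, 1.8]
grip_width: 0.0157
shift [-0.05  0.03  0.01] turn [-0.006 -0.006 -0.08 ] | pos [0.5639 0.1066 0.2101] rot [-179.66   -0.3   -22.56] F [-1.9 -0.2  1.8] M [-0.204  0.531 -0.102] w 0.0157 q7 -29.5 t 19.05
time_s: 19.25
tool_pos: [0.5639, 0.1064, 0.2101]
tool_rot: [-179.7, -0.3, -18.9]
force: [-0.9, -0.1, 1.8]
grip_width: 0.0159
shift [-0.06  0.01  0.01] turn [-0.006 -0.006 -0.015] | pos [0.5639 0.1064 0.2101] rot [-179.67   -0.32  -18.86] F [-0.9 -0.1  1.8] M [-0.227  0.585 -0.067] w 0.0159 q7 -25.9 t 19.25
time_s: 19.35
tool_pos: [0.5639, 0.1064, 0.2101]
tool_rot: [-179.7, -0.3, -17.6]
force: [-1.9, 0.3, 1.5]
grip_width: 0.016
shift [-0.06  0.01  0.  ] turn [-0.006 -0.006  0.007] | pos [0.5639 0.1064 0.2101] rot [-179.68   -0.32  -17.61] F [-1.9  0.3  1.5] M [-0.123  0.641 -0.158] w 0.016 q7 -24.6 t 19.35
```

```bash
python3 -m creep '[[0,0,0,0,0,-0.02,0]]';  python3 delta.py .5633 .1065 .21 -22;  python3 -m creep '[[0,0,0,0,0,-0.02,0]]';  python3 delta.py .5633 .1065 .21 -22; python3 -m creep '[[0,0,0,0,0,0,0]]';  python3 delta.py .5633 .1065 .21 -22
```

```text
time_s: 19.45
tool_pos: [0.5638, 0.1064, 0.21]
tool_rot: [-179.7, -0.3, -16.4]
force: [-1.7, -0.4, 1.7]
grip_width: 0.0155
shift [-0.05  0.    0.  ] turn [-0.006 -0.005  0.098] | pos [0.5638 0.1064 0.21  ] rot [-179.68   -0.32  -16.37] F [-1.7 -0.4  1.7] M [-0.188  0.56  -0.076] w 0.0155 q7 -23.4 t 19.45
time_s: 19.55
tool_pos: [0.5638, 0.1064, 0.21]
tool_rot: [-179.7, -0.3, -15.1]
force: [-2.3, -0.3, 1.1]
grip_width: 0.0157
shift [-0.05  0.    0.  ] turn [-0.006 -0.005  0.12 ] | pos [0.5638 0.1064 0.21  ] rot [-179.69   -0.32  -15.13] F [-2.3 -0.3  1.1] M [-0.223  0.624 -0.063] w 0.0157 q7 -22.2 t 19.55
time_s: 19.65
tool_pos: [0.5638, 0.1063, 0.2101]
tool_rot: [-179.7, -0.3, -15.1]
force: [-1.9, 0.4, 1.5]
grip_width: 0.0158
shift [-0.05 -0.    0.01] turn [-0.006 -0.005  0.121] | pos [0.5638 0.1063 0.2101] rot [-179.69   -0.32  -15.09] F [-1.9  0.4  1.5] M [-0.197  0.651 -0.064] w 0.0158 q7 -22.2 t 19.65
```

```bash
for r in 1; do python3 -m creep '[[0,0,0,0,0,-0.02,0],[0,0,0,0,0,-0.02,0]]';  python3 delta.py .5633 .1065 .21 -20; python3 -m creep '[[0,0,0,0,0,0,0]]';  python3 delta.py .5633 .1065 .21 -20; python3 -m creep '[[0,0,0,0,0,-0.02,0]]';  python3 delta.py .5633 .1065 .21 -20; python3 -m creep '[[0,0,0,0,0,-0.02,0]]';  python3 delta.py .5633 .1065 .21 -20; done | grep shift
```

```text
shift [-0.04 -0.03  0.01] turn [-0.005 -0.005  0.128] | pos [0.5636 0.1061 0.2101] rot [-179.72   -0.31  -12.66] F [-2.3 -0.4  1.8] M [-0.319  0.71  -0.079] w 0.0158 q7 -19.8 t 19.85
shift [-0.04 -0.03  0.  ] turn [-0.005 -0.005  0.129] | pos [0.5636 0.1061 0.21  ] rot [-179.72   -0.3   -12.62] F [-2.4  0.5  2.4] M [-0.233  0.638 -0.095] w 0.0154 q7 -19.8 t 19.95
shift [-0.03 -0.04  0.  ] turn [-0.005 -0.005  0.15 ] | pos [0.5635 0.106  0.21  ] rot [-179.74   -0.29  -11.42] F [-2.4 -1.   2.4] M [-0.275  0.755 -0.132] w 0.0154 q7 -18.6 t 20.05
shift [-0.02 -0.05  0.  ] turn [-0.005 -0.005  0.171] | pos [0.5634 0.106  0.21  ] rot [-179.75   -0.29  -10.18] F [-3.  -0.7  1.9] M [-0.299  0.708 -0.148] w 0.0156 q7 -17.4 t 20.15
```

```bash
for r in 1; do python3 -m creep '[[0,0,0,0,0,-0.02,0]]';  python3 delta.py .5633 .1065 .21 -20; python3 -m creep '[[0,0,0,0,0,-0.02,0]]';  python3 delta.py .5633 .1065 .21 -20; python3 -m creep '[[0,0,0,0,0,0,0]]';  python3 delta.py .5633 .1065 .21 -20; done | grep shift
```

```text
shift [-0.01 -0.06  0.  ] turn [-0.005 -0.004  0.193] | pos [0.5633 0.1059 0.21  ] rot [-179.76   -0.28   -8.95] F [-2.2 -1.3  3.1] M [-0.211  0.763 -0.224] w 0.0157 q7 -16.2 t 20.25
shift [-0.01 -0.06  0.  ] turn [-0.005 -0.004  0.214] | pos [0.5633 0.1059 0.21  ] rot [-179.76   -0.27   -7.72] F [-2.4  0.4  2.9] M [-0.236  0.763 -0.276] w 0.016 q7 -15.0 t 20.35
shift [-0.   -0.07  0.  ] turn [-0.005 -0.004  0.215] | pos [0.5633 0.1058 0.21  ] rot [-179.75   -0.26   -7.69] F [-2.5 -0.2  2.7] M [-0.203  0.692 -0.213] w 0.0158 q7 -14.9 t 20.45
```

The moment now climbs the other way too (−0.28 N m at −7.7°), although the mast passed there freely before. So the button is in the hole, with stops at about −8° and −28°. I'll turn back to the middle (−18°), ease the side load and let go.

```bash
python3 -m creep '[[0,0,0,0,0,0.04,0],[0,0,0,0,0,0.04,0],[0,0,0,0,0,0.04,0],[0,0,0,0,0,0.04,0],[-0.03,0,0,0,0,0.02,0],[-0.03,0,0,0,0,0,0]]';  python3 delta.py .5633 .1065 .21 -18; python3 -m creep '[[0,0,0,0,0,0,0.25],[0,0,0,0,0,0,0.3],[0,0,0,0,0,0,0.4],[0,0,0,0,0,0,0.5],[0,0,0,0,0,0,0.6],[0,0,0,0,0,0,0.6],[0,0,0,0,0,0,0.6]]';  python3 delta.py .5633 .1065 .21 -18
```

```text
time_s: 21.05
tool_pos: [0.5637, 0.1063, 0.2101]
tool_rot: [-179.7, -0.4, -18.1]
force: [-1.2, 0.2, 1.3]
grip_width: 0.0159
shift [-0.05 -0.    0.01] turn [-0.005 -0.007 -0.002] | pos [0.5637 0.1063 0.2101] rot [-179.7    -0.41  -18.11] F [-1.2  0.2  1.3] M [-0.29   0.449 -0.016] w 0.0159 q7 -25.2 t 21.05
time_s: 21.75
tool_pos: [0.5652, 0.107, 0.2101]
tool_rot: [-179.6, -0.6, -18.0]
force: [-0.1, -0.7, -0.5]
grip_width: 0.051
shift [-0.17  0.11  0.01] turn [-0.008 -0.011  0.   ] | pos [0.5652 0.107  0.2101] rot [-179.56   -0.63  -17.99] F [-0.1 -0.7 -0.5] M [-0.109  0.096  0.003] w 0.051 q7 -25.1 t 21.75
```

Released. I'll rise straight up, well clear, then look.

```bash
python3 -m creep '[[0,0,-1,0,0,0,0.6],[0,0,-1.5,0,0,0,0.6],[0,0,-2,0,0,0,0.6],[0,0,-2.5,0,0,0,0.6],[0,0,-3,0,0,0,0.6],[0,0,-3,0,0,0,0.6],[0,0,-2,0,0,0,0.6],[0,0,0,0,0,0,0.6]]'; python3 -m creep '[[-3,0,0,0,0,0,0.6],[-3,0,0,0,0,0,0.6],[-2,0,0,0,0,0,0.6],[-2,0,0,0,0,0,0.6],[-1,0,0,0,0,0,0.6],[0,0,0,0,0,0,0.6],[0,0,0,0,0,0,0.6],[0,0,0,0,0,0,0.6]]'
python3 - <<'E'
from h import *
from cell import optics
t0=pickle.load(open("top0.pkl","rb"))
s=optics.read_camera("scene"); u,v=map(round,proj(s,[.563,.106,.09])); a=crop(s,u,v,25,30,10)
t=optics.read_camera("top"); cv2.imwrite("pics/top6.png",t["frame"])
cv2.imwrite("pics/m6.png",a)
for n,d in(("s",s),("t",t)):
    P=cloud(d).reshape(-1,3); P=P[np.hypot(P[:,0]-.563,P[:,1]-.106)<.07]
    Q=P[(P[:,2]>.12)&(P[:,2]<.19)]; print(n,len(Q),"top z",np.percentile(Q[:,2],[50,90,98]).round(4),"mid",((Q.max(0)+Q.min(0))/2).round(4))
    Q=P[(P[:,2]>.1)&(P[:,2]<.13)&(np.hypot(P[:,0]-.563,P[:,1]-.106)>.022)]
    if len(Q)>4:w,V=np.linalg.eigh(np.cov(Q[:,:2].T));print(" hooks axis",np.degrees(np.arctan2(*V[::-1,1])))
    P=cloud(d).reshape(-1,3);e=P[:,:2]-[.5635,.1063];r=np.hypot(*e.T)
    m=(P[:,2]>.068)&(P[:,2]<.082)&(r>.0190)&(r<.026);print(" sticking out at button height",np.degrees(np.arctan2(e[m,1],e[m,0])).round(),r[m].round(4))
E
```

```text
time_s: 22.55
tool_pos: [0.5634, 0.1055, 0.3749]
tool_rot: [-179.3, -0.9, -18.1]
force: [-0.1, -0.2, 0.3]
grip_width: 0.0521
time_s: 23.35
tool_pos: [0.4562, 0.1385, 0.3738]
tool_rot: [-179.3, -1.1, -18.3]
force: [0.5, 0.2, 0.8]
grip_width: 0.0522
s 322 top z [0.1503 0.1751 0.1771] mid [0.5648 0.1062 0.1491]
 hooks axis 71.56630450897882
 sticking out at button height [-30.  12.  40.  58.  21.] [0.0192 0.0211 0.0196 0.0197 0.0192]
t 154 top z [0.1534 0.1769 0.1794] mid [0.5645 0.1059 0.1512]
 hooks axis 71.60791918282528
 sticking out at button height [] []
```

View pics/m6.png

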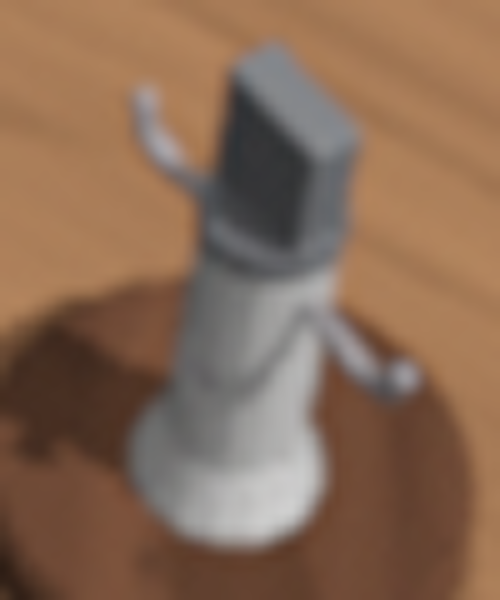

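The picture shows the mast standing upright and fully down on the foot, free of the gripper, with its mouth at (228,480). Its top is at about 0.177 m, matching the seated height of 0.175, and its yaw is about −18.4°. Handing in.

```bash
python3 -c "
from cell import order; print(order.sign_off())"
```

```text
the job is handed in; nothing more can be done
None
```

The mast is on the post, fully down on the foot and locked by the button as far as I can tell. I handed the job in at about 23 s. I gripped the mast at its flat grip and slid it over the post; pressing the button in took about 8 N. I then turned it clockwise until the moment climbed, let go and backed away.

- **Locking:** the moment rose to +0.23 N m at −28.5°. Turning back, it rose to −0.28 N m at about −8°, where the mast had turned freely before. So the mast is held on both sides, and I left it in the middle at −18°.
- **Extra turning:** I noticed no clear click. I turned past the likely click point to the stop, then back to the other stop as a check, so I did not stop at the click as asked. The highest moment I read was 0.28 N m, under the 0.5 N m that counts as forcing.
- **After release:** the mast stands upright, its top measured at 0.177–0.179 m against 0.175 m nominal. The hooks' direction agrees with −18°, and the wrist force was near zero.
- **Not confirmed:** I could not see the button in the hole. It sits at the edge of the scene camera's view, and depth readings there were inconclusive. While turning, the moment was often 0.10–0.15 N m, above the stated 0.08; I put this down to a side load of 2–3 N.
- **Other objects:** I did not go near the jar, tumbler, plate or ladle. I took no last check of them.

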